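Set the breakfast place

ROBOT

A 7-joint arm with a two-finger parallel gripper is mounted at the origin on the work surface. World frame = base frame: x ahead of the robot, y to its left, z up, the work surface at z = 0. Lengths are in m, angles in rad, forces in N, time in s.
With the tool pointing down it reaches from about 0.425 to 0.875 m from the base axis. Payload 4.7 kg.
Tool frame: the origin (TCP) lies between the finger pads; the fingertips stand 22 mm ahead of it and the grasp point (between the pads) lies 3 mm ahead of it; z points along the fingers, y is the line along which they close (so a half turn about z gives the same grasp; the last joint's range is limited). The gripper opens to 87 mm and grips with 3 to 60 N. Pads are 19 mm wide; open, the fingers measure 117 mm over their backs; the gripper's body (75 mm by 190 mm) begins 51 mm behind the grasp point.
Start: joints at [-1.326, 0.321, -0.07, 1.45, 0.023, 1.371, -0.057], TCP at [0.149, 0.633, 0.245] pointing down, gripper open.
Joint ranges: [-2.86, 2.86], [-0.3, 2.09], [-1.38, 1.24], [0.06, 2.45], [-1.56, 4.7], [0.09, 2.05], [-2.69, 2.69]. Speed limits (rad/s): [2.57, 2.57, 3.14, 3.14, 3.14, 3.14, 3.14].

INTERFACE

Orientations are given as a rotation vector (axis times angle).
In Python, from bench import ctrl gives the robot as it stands. The module is installed in compiled form; this text tells all that it offers.
- The arm moves only by the tool send_rows, never from a script. Its argument "motion" is a list of rows, each an object with "claw": the opening, from -1 (shut) to 1 (fully open); "slide": the shift along the tool's x, y, z in mm, a list of three; "delta_rot": the turn, a rotation vector about the tool's x, y, z in rad, a list of three. In form: [{"claw": claw, "slide": [x, y, z], "delta_rot": [ax, ay, az]}, ...]. A call has 1 to 5 rows; each row is the pose to reach, as a shift and turn from the pose commanded when the call began, along the tool's axes at that moment; what a row does not reach only later rows make up. A row lasts 1/10 s, in which the tool goes at most 50 mm and 8.59 degrees, less where a joint would pass 70% of its speed; a pose out of reach is approached as far as the arm can. A call with a gripper value outside its range is refused whole. The fingers move at their own pace and stop on an object; "grip_force" is the grip in N (left out, the last holds). Time passes only in rows, so rows that repeat a pose let the fingers close. It gives the time, the measured TCP pose, the force, the opening and the grip force at its end, in the units of the state.
- ctrl.get_state(): the state, without advancing time (a new reading comes with each control period).
- ctrl.get_image(name): name is "side" or "top" or "wrist"; returns a dict with "color" (400x640x3 uint8, blue, green, red), "fx", "fy", "cx", "cy" (pixels), "k1" (the pictures are not rectified: a ray, as slopes to the right and down, at radius r is drawn at 1 + k1 r^2 times it, then the intrinsics apply), "pose" (4x4, takes a point from camera to world coordinates). Camera axes: x right, y down, z forward; pixel columns grow to the right and rows downward; lengths in m; the calibration is good to about 2 mm. A picture is of the moment at which its call begins. There is no depth.
- ctrl.close_job(): hands the job in; it is judged then, once.
The state is a dict: "time": time; "joint_positions": joint angles; "qd": joint speeds; "joint_torque": joint torques, N m; "position": TCP position; "tool_rot": TCP orientation; "ft_force": force on the tool from outside, world axes, zero at the start; "torque": the same for the moment, N m; "grip_width": opening from 0.0 (shut) to 1.0 (fully open); "grip_force": force on a finger pad.
Only numpy, scipy, OpenCV 4.12 (cv2) and the standard library are available. Lean on these libraries where they do the work, as an engineer would, in place of code of your own. Each camera call takes 0.05 s, during which the arm holds its last target. There are 200 camera calls.

TASK

Lay the breakfast place on the cork mat: stand the green egg cup in the middle of the white plate with the egg in it, and the blue cup in the middle of the dark wooden coaster. Stand the honey jar (yellow lid) on the mat midway between plate and coaster, in line with their centres, and the jam jar (red lid) on the mat behind the plate: on the side away from the robot, centred on the plate and square to the mat. Leave everything upright and let go, and do not disturb the wooden pepper mill.

Things in the scene. Friction and masses are not known exactly. Their poses are not given: they have to be found in the camera images.
- mat: Fixed cork place mat, 260 x 340 x 3 mm, on the worktop. Origin: centre of its underside. Its +x (260 mm side) points away from the robot (behind), within 0.3 rad of world x; +y (340 mm side) to the left. Plate and coaster are fixed on it at mat x = -45 mm, y = +95 and -95 mm; which is left and which right changes. Clear mat between them (85 mm) and behind.
- plate: Fixed round white plate, 130 mm across, on the mat. Origin: centre of its underside, 3 mm above the worktop; axes parallel to the mat's. Its flat floor is 6 mm above its origin and about 75 mm across; the rim slopes up to 14 mm above the origin.
- coaster: Fixed square dark wooden coaster, 90 x 90 x 6 mm, on the mat. Origin: centre of its underside, 3 mm above the worktop (its top is 9 mm above the worktop); axes parallel to the mat's.
- egg_cup: Loose green egg cup, about 80 g, round: foot 46 mm across and 6 mm high, a 22 mm thick stem up to 22 mm, then a bowl 43 mm across from 32 mm up to its rim at 48 mm. Bowl opening 36 mm across, about 22 mm deep. Origin: centre of the underside, z up. Starts upright on the worktop. Can be gripped across the bowl.
- egg: Loose rigid brown egg, 60 g, on end: 44 mm across its middle, 56 mm tall, both ends alike. Origin: its centre. Starts upright in the egg stand, centre 47 mm above the worktop, 17 mm above the stand's top. Seated in the egg cup its centre is 64 mm above the cup's origin, 16 mm above its rim. Grip it across the middle, fingertips only 5 to 10 mm below its centre, clear of stand and cup.
- cup: Loose blue straight-sided coffee cup without handle, 60 mm across, 80 mm tall, wall 4 mm, about 200 g. Origin: centre of the underside, z up. Starts upright on the worktop.
- honey_jar: Loose closed honey jar: amber with a yellow lid, 50 mm across, 78 mm tall, about 220 g; glass up to 56 mm, lid from 62 mm. Origin: centre of the underside, z up. Starts upright on the worktop.
- jam_jar: Loose closed jam jar: dark red with a red lid, same size and weight as the honey jar. Origin: centre of the underside, z up. Starts upright on the worktop.
- egg_stand: Fixed pale wooden egg stand, a block 64 x 64 x 30 mm with one hole 36 mm across and 20 mm deep in its top, in which the egg starts. Origin: centre of the underside.
- pepper_mill: Bystander, to be left alone: loose brown wooden pepper mill with a steel knob, round, 46 mm across, 95 mm tall, about 200 g, standing among the things to be fetched. Origin: centre of the underside.
Mind the look-alikes: they are no part of the job. What is shaped like the jam_jar but purple or turquoise is not meant.

How it is judged:
At the end, for the whole second after the job is handed in: Upright (0.1 rad), at rest: egg cup on plate, 12 mm of centre; egg seated in it (9 mm of axis, 56-72 mm above its origin); cup on coaster, 13 mm; honey on mat, 15 mm per mat axis of midway plate-coaster; jam on mat, 85-155 mm behind plate centre, 18 mm sideways. Pepper mill moved under 20 mm (horizontal distance between egg_cup and plate below 0.012 m and height (world z) of egg_cup between 0.005 and 0.013 m and angle between each of egg_cup, cup, honey_jar, jam_jar's own z axis and vertical below 0.1 rad and linear speed of each of egg_cup, egg, cup, honey_jar, jam_jar below 0.02 m/s and horizontal distance between egg and egg_cup below 0.009 m and z of egg in the frame of egg_cup between 0.056 and 0.072 m and horizontal distance between cup and coaster below 0.013 m and height (world z) of cup between 0.005 and 0.013 m and x of honey_jar in the frame of mat between -0.06 and -0.03 m and y of honey_jar in the frame of mat between -0.015 and 0.015 m and height (world z) of honey_jar between 0 and 0.006 m and x of jam_jar in the frame of plate between 0.085 and 0.155 m and y of jam_jar in the frame of plate between -0.018 and 0.018 m and height (world z) of jam_jar between 0 and 0.006 m); the robot touches nothing.
It fails at once if the pepper mill is pushed more than 20 mm or tipped over (distance of pepper_mill from where it was at the start of the episode above 0.02 m or angle between pepper_mill's own z axis and vertical above 0.4 rad).
It also fails if it takes over 134 s, if anything falls off the work surface, if the arm or the gripper's body presses on something with over 40 N, if the wrist force passes 120 N, or if a joint passes its speed limit or range.

## Working session

There is one attempt and no reset: what is moved stays moved. The work goes in short steps, Python scripts to look and compute and a tool call to move; the robot and the scene stay as the last step left them, time stands still between calls to the robot, and variables do not carry over. Pictures are saved under pics/ and viewed, at most 14 in all, crops included, and the job is handed in when it is done.

Besides the shell and the picture viewer there is one more tool, called by a JSON object that holds its "method" and its "body", one argument or row to a line. send_rows: Moves the arm, as the interface text tells. Its arguments: {"type":"object","properties":{"motion":{"type":"array","items":{"type":"object","properties":{"claw":{"type":"number"},"slide":{"type":"array","items":{"type":"number"}},"delta_rot":{"type":"array","items":{"type":"number"}}}}},"grip_force":{"type":"number"}},"required":["motion"]}

```bash
ls; mkdir -p pics; cat > h.py <<'E'
import numpy as np, cv2
from bench import ctrl
from scipy.spatial.transform import Rotation as R
def snap(n,f):
    im=ctrl.get_image(n); cv2.imwrite('pics/'+f+'.png',im['color'])
    np.save('pics/'+f+'.npy',{k:v for k,v in im.items()},allow_pickle=True); return im
def load(f): return np.load('pics/'+f+'.npy',allow_pickle=True).item()
def K(im): return np.array([[im['fx'],0,im['cx']],[0,im['fy'],im['cy']],[0,0,1]]),np.array([im['k1'],0,0,0,0.])
def world(im,uv,z):
    k,d=K(im); p=cv2.undistortPoints(np.array(uv,float).reshape(-1,1,2),k,d).reshape(-1,2)
    T=np.array(im['pose']); r=np.c_[p,np.ones(len(p))]@T[:3,:3].T; o=T[:3,3]
    return o+r*((np.atleast_1d(z)-o[2])/r[:,2])[:,None]
def pix(im,P):
    k,d=K(im); T=np.linalg.inv(np.array(im['pose'])); rv=cv2.Rodrigues(T[:3,:3])[0]
    return cv2.projectPoints(np.array(P,float).reshape(-1,1,3),rv,T[:3,3],k,d)[0].reshape(-1,2)
E
python3 - <<'E'
from h import *
for n in('top','side'):
    im=snap(n,n+'0'); print(n,np.round(im['pose'],3).tolist(),im['fx'],im['k1'])
s=ctrl.get_state(); print(s)
E
```

```text
pics
top [[0.013, -0.99, 0.143, 0.328], [-1.0, -0.014, -0.006, 0.011], [0.008, -0.143, -0.99, 1.078], [0.0, 0.0, 0.0, 1.0]] 393.8521014052695 0.008577750867487126
side [[-0.991, -0.094, 0.099, 0.35], [-0.134, 0.535, -0.834, 0.866], [0.025, -0.84, -0.542, 0.645], [0.0, 0.0, 0.0, 1.0]] 375.02337494967867 0.028805962861263208
{'time': 0.1, 'joint_positions': array([-1.32591599,  0.3217619 , -0.07006918,  1.45156781,  0.02257858,
        1.37081131, -0.05688581]), 'qd': array([ 3.57608496e-04, -3.74402908e-03, -1.91945911e-04, -2.18523395e-03,
       -6.72521709e-05, -2.63357563e-04, -8.46239616e-04]), 'joint_torque': array([ 3.58750394e-04, -4.92569339e+01, -4.05359203e-01, -3.13398385e+01,
       -6.42529875e-02,  3.94243759e-02,  5.27764814e-05]), 'position': array([0.14861982, 0.63229912, 0.24355484]), 'tool_rot': array([-3.61654054e-01, -3.12058007e+00,  2.76069594e-03]), 'ft_force': array([-0.0272217 , -0.41007873, -0.36389419]), 'torque': array([0.00568567, 0.00733726, 0.0676985 ]), 'grip_force': 0.0, 'grip_width': 1.0014445787260726}
```

View pics/top0.png

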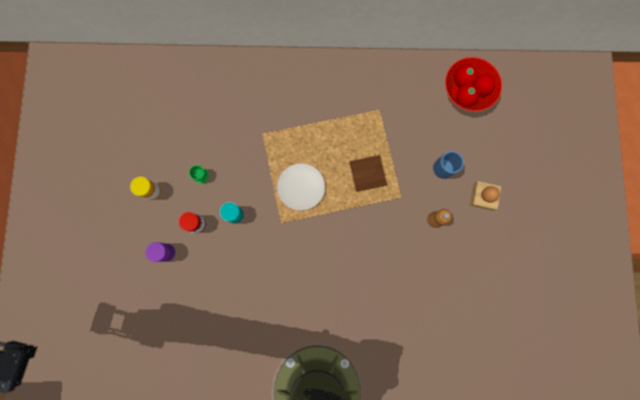

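View pics/side0.png

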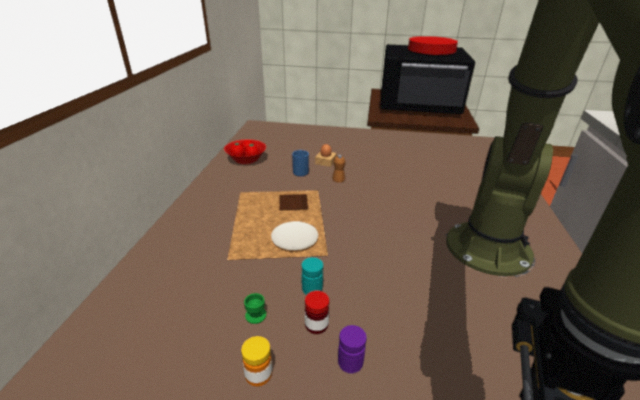

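Top view shows plate (301,187), coaster (368,173), yellow lid (142,187), red lid (189,222), egg cup (199,174), cup (452,162), egg (490,195), mill (445,216), with purple (157,252) and turquoise (231,212) look-alikes. The side view agrees.

```bash
cat >> h.py <<'E'
HS={'honey':((24,150,110),(34,255,255)),'jam':((0,170,100),(5,255,255)),'eggcup':((50,120,40),(75,255,255)),'cup':((100,90,30),(118,255,255)),'egg':((5,110,80),(14,230,255))}
def blob(im,n,near=None):
    m=cv2.inRange(cv2.cvtColor(im['color'],cv2.COLOR_BGR2HSV),*HS[n])
    c,l,s,cen=cv2.connectedComponentsWithStats(m)
    return [(np.round(cen[i],1).tolist(),s[i].tolist()) for i in range(1,c) if s[i][4]>25]
E
python3 - <<'E'
from h import *
im=load('top0')
for n in HS: print(n,blob(im,n))
hsv=cv2.cvtColor(im['color'],cv2.COLOR_BGR2HSV)
def comp(m,uv):
    c,l,s,cen=cv2.connectedComponentsWithStats(m); i=l[uv[1],uv[0]]; return (l==i).astype(np.uint8)
pl=comp(cv2.inRange(hsv,(0,0,150),(180,60,255)),(301,187))
(cx,cy),ax,a=cv2.fitEllipse(max(cv2.findContours(pl,0,1)[0],key=len)); print('plate',cx,cy,ax,world(im,[(cx,cy)],.017))
co=comp(cv2.inRange(hsv,(0,0,0),(180,255,75)),(368,173)); r=cv2.minAreaRect(max(cv2.findContours(co,0,1)[0],key=len));print('coaster',r,world(im,[r[0]],.009))
bx=cv2.boxPoints(r); print(np.round(world(im,bx,.009),4))
for p,v in dict(honey=((142,187),.078),jam=((189.5,221.5),.078),tq=((231,212),.078),pu=((156,252),.078),ec=((198,173),.048),cup=((452,160),.08),egg=((490.5,194.5),.06),mill=((445,215.5),.09)).items(): print(p,np.round(world(im,[v[0]],v[1])[0],4))
print(np.round(world(im,[(263,131),(380,111),(400,199),(282,221)],.003),4))
print(hsv[174,198],hsv[160,452],hsv[194,490],hsv[187,142],hsv[222,189])
E
```

```text
honey [([140.2, 186.1], [130, 177, 21, 19, 322])]
jam [([473.3, 83.9], [445, 57, 57, 54, 2316]), ([188.5, 221.2], [179, 212, 20, 19, 305])]
eggcup [([198.8, 173.9], [189, 165, 20, 18, 256])]
cup [([448.2, 164.4], [434, 152, 29, 26, 545])]
egg [([9.1, 125.2], [0, 46, 29, 226, 3226]), ([629.3, 141.5], [612, 52, 28, 220, 3745]), ([367.7, 172.8], [350, 156, 37, 35, 926]), ([490.2, 194.0], [482, 187, 18, 15, 204])]
plate 300.84515380859375 186.4375762939453 (45.713775634765625, 46.987552642822266) [[0.53058416 0.05026486 0.017     ]]
coaster ((319.5, 199.5), (399.0, 639.0), 90.0) [[ 0.49634621 -0.00135082  0.009     ]]
[[ 1.0727  0.9385  0.009 ]
 [ 1.1069 -0.9396  0.009 ]
 [-0.0087 -0.8244  0.009 ]
 [-0.0254  0.8002  0.009 ]]
honey [0.5116 0.4557 0.078 ]
jam [0.4243 0.3291 0.078 ]
tq [0.45  0.225 0.078]
pu [0.3464 0.4082 0.078 ]
ec [0.5571 0.3237 0.048 ]
cup [ 0.5942 -0.3446  0.08  ]
egg [ 0.5079 -0.4496  0.06  ]
mill [ 0.4471 -0.3182  0.09  ]
[[ 0.6912  0.1608  0.003 ]
 [ 0.7556 -0.1712  0.003 ]
 [ 0.5018 -0.2241  0.003 ]
 [ 0.4363  0.1006  0.003 ]]
[ 71 212 161] [104 132  91] [ 14 148 190] [ 27 255 217] [  3 235 200]
```

```bash
python3 - <<'E'
from h import *
im=load('top0'); 
p=world(im,[(300.85,186.44)],.017)[0];c=world(im,[(367.7,172.8)],.009)[0]; d=p-c; print(p,c,np.hypot(d[0],d[1]),np.arctan2(-d[0],d[1]))
for n,v in dict(honey=((140,186),.078),jam=((188.5,221.),.078)).items(): print(n,world(im,[v[0]],v[1])[0])
s=ctrl.get_state(); A=R.from_rotvec(s['tool_rot']); T=R.from_matrix(np.diag([-1,1,-1.]))
print((A.inv()*T).as_rotvec()); print(A.as_matrix().round(3))
E
```

```text
[0.5305776  0.05025147 0.017     ] [ 0.57324375 -0.13429022  0.009     ] 0.18940970191500314 0.2272083849270335
honey [0.51414528 0.46102824 0.078     ]
jam [0.42554825 0.33168081 0.078     ]
[-1.76148919e-03 -1.24924922e-04 -2.30756926e-01]
[[-0.973  0.229 -0.   ]
 [ 0.229  0.973 -0.002]
 [-0.    -0.002 -1.   ]]
```

{"method": "send_rows", "body": {
  "motion": [
    {"claw": 1,"slide": [0,0,0],"delta_rot": [0,0,-0.115]},
    {"claw": 1,"slide": [0,0,0],"delta_rot": [0,0,-0.2307]},
    {"claw": 1,"slide": [0,0,0],"delta_rot": [0,0,-0.2307]}
  ],
  "grip_force": 25
}}

```text
time: 0.4
position: [0.1487, 0.6325, 0.2439]
tool_rot: [0.0, -3.141, 0.002]
ft_force: [0.8, -0.8, 0.2]
grip_width: 0.999
grip_force: 0.0
```

{"method": "send_rows", "body": {
  "motion": [
    {"claw": 1,"slide": [-50,0,0],"delta_rot": [0,0,0]},
    {"claw": 1,"slide": [-95,-20,0],"delta_rot": [0,0,0]},
    {"claw": 1,"slide": [-140,-40,0],"delta_rot": [0,0,0]},
    {"claw": 1,"slide": [-185,-60,0],"delta_rot": [0,0,0]},
    {"claw": 1,"slide": [-185,-60,0],"delta_rot": [0,0,0]}
  ]
}}

```text
time: 0.9
position: [0.3442, 0.5668, 0.2442]
tool_rot: [0.027, 3.135, -0.006]
ft_force: [0.8, -0.4, -0.1]
grip_width: 0.996
grip_force: 0.0
```

{"method": "send_rows", "body": {
  "motion": [
    {"claw": 1,"slide": [-40,-25,0],"delta_rot": [0,0,0]},
    {"claw": 1,"slide": [-80,-50,0],"delta_rot": [0,0,0]},
    {"claw": 1,"slide": [-120,-75,0],"delta_rot": [0,0,0]},
    {"claw": 1,"slide": [-150,-95,0],"delta_rot": [0,0,0]},
    {"claw": 1,"slide": [-180,-112,0],"delta_rot": [0,0,0]}
  ]
}}

```text
time: 1.4
position: [0.5153, 0.459, 0.2444]
tool_rot: [-0.007, -3.142, 0.001]
ft_force: [-0.0, 0.8, -0.5]
grip_width: 1.001
grip_force: 0.0
```

{"method": "send_rows", "body": {
  "motion": [
    {"claw": 1,"slide": [0,0,0],"delta_rot": [0,0,0]},
    {"claw": 1,"slide": [0,0,0],"delta_rot": [0,0,0]},
    {"claw": 1,"slide": [0,0,0],"delta_rot": [0,0,0]}
  ]
}}

```text
time: 1.7
position: [0.5121, 0.4621, 0.2443]
tool_rot: [0.001, -3.14, -0.001]
ft_force: [-0.4, 0.2, -0.8]
grip_width: 1.001
grip_force: 0.0
```

```bash
python3 - <<'E'
from h import *
im=snap('wrist','w1'); s=ctrl.get_state(); print(s['position'],s['tool_rot'],s['joint_positions'].round(2)); print(np.round(im['pose'],3).tolist(),im['fx'])
for n in HS: print(n,blob(im,n))
E
```

```text
[0.51190107 0.46238685 0.24443856] [ 2.76008057e-03 -3.14051015e+00 -1.14475486e-03] [-0.83  0.4   0.08  1.34 -0.03  1.4   0.82]
[[0.0, 0.97, 0.243, 0.446], [1.0, -0.0, 0.001, 0.461], [0.001, 0.243, -0.97, 0.385], [0.0, 0.0, 0.0, 1.0]] 294.1577620969737
honey [([310.8, 188.3], [302, 166, 20, 44, 493])]
jam [([197.9, 102.0], [172, 77, 53, 51, 2167])]
eggcup [([219.4, 215.0], [197, 194, 46, 43, 1366])]
cup []
egg [([626.9, 173.2], [603, 67, 37, 167, 3075])]
```

View pics/w1.png

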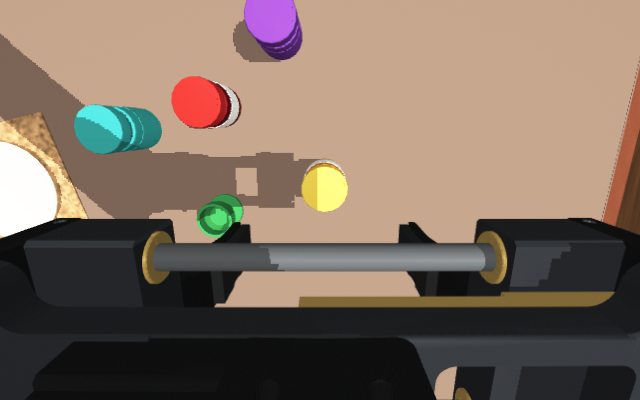

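Wrist view: yellow lid (324.5,187), red lid (199,102), egg-cup rim (218,215).

```bash
python3 - <<'E'
from h import *
im=load('w1')
for n,v in dict(honey=((324.5,187),.078),jam=((199.5,102.),.078),ec=((217.5,216),.048)).items(): print(n,world(im,[v[0]],v[1])[0].round(4))
E
```

```text
honey [0.5113 0.4617 0.078 ]
jam [0.4248 0.3373 0.078 ]
ec [0.5532 0.3335 0.048 ]
```

{"method": "send_rows", "body": {
  "motion": [
    {"claw": 1,"slide": [0,-1,45],"delta_rot": [0,0,0]},
    {"claw": 1,"slide": [0,-1,90],"delta_rot": [0,0,0]},
    {"claw": 1,"slide": [0,-1,135],"delta_rot": [0,0,0]},
    {"claw": 1,"slide": [0,-1,175],"delta_rot": [0,0,0]},
    {"claw": 1,"slide": [0,-1,201],"delta_rot": [0,0,0]}
  ]
}}

```text
time: 2.25
position: [0.5105, 0.46, 0.04]
tool_rot: [0.003, -3.138, 0.004]
ft_force: [-0.0, -0.4, -0.6]
grip_width: 1.003
grip_force: 0.0
```

{"method": "send_rows", "body": {
  "motion": [
    {"claw": -1,"slide": [0,0,0],"delta_rot": [0,0,0]},
    {"claw": -1,"slide": [0,0,0],"delta_rot": [0,0,0]},
    {"claw": -1,"slide": [0,0,0],"delta_rot": [0,0,0]},
    {"claw": -1,"slide": [0,0,0],"delta_rot": [0,0,0]},
    {"claw": -1,"slide": [0,0,0],"delta_rot": [0,0,0]}
  ]
}}

```text
time: 2.75
position: [0.5145, 0.4606, 0.0455]
tool_rot: [0.0, 3.139, 0.003]
ft_force: [0.1, 0.4, -0.1]
grip_width: 0.63
grip_force: 0.0
```

{"method": "send_rows", "body": {
  "motion": [
    {"claw": -1,"slide": [0,0,0],"delta_rot": [0,0,0]},
    {"claw": -1,"slide": [0,0,0],"delta_rot": [0,0,0]},
    {"claw": -1,"slide": [0,0,0],"delta_rot": [0,0,0]},
    {"claw": -1,"slide": [0,0,0],"delta_rot": [0,0,0]},
    {"claw": -1,"slide": [0,0,0],"delta_rot": [0,0,0]}
  ]
}}

```text
time: 3.25
position: [0.5144, 0.4611, 0.0453]
tool_rot: [-0.0, 3.14, 0.004]
ft_force: [-0.2, 1.9, 6.3]
grip_width: 0.568
grip_force: 25.0
```

{"method": "send_rows", "body": {
  "motion": [
    {"claw": -1,"slide": [0,0,-30],"delta_rot": [0,0,0]},
    {"claw": -1,"slide": [0,0,-70],"delta_rot": [0,0,0]},
    {"claw": -1,"slide": [0,0,-110],"delta_rot": [0,0,0]},
    {"claw": -1,"slide": [0,0,-150],"delta_rot": [0,0,0]},
    {"claw": -1,"slide": [0,0,-180],"delta_rot": [0,0,0]}
  ]
}}

```text
time: 3.75
position: [0.5138, 0.4592, 0.2254]
tool_rot: [0.001, 3.141, -0.0]
ft_force: [-0.4, 1.5, -2.6]
grip_width: 0.569
grip_force: 25.0
```

{"method": "send_rows", "body": {
  "motion": [
    {"claw": -1,"slide": [-15,-30,0],"delta_rot": [0,0,0]},
    {"claw": -1,"slide": [-30,-75,0],"delta_rot": [0,0,0]},
    {"claw": -1,"slide": [-45,-120,0],"delta_rot": [0,0,0]},
    {"claw": -1,"slide": [-60,-165,0],"delta_rot": [0,0,0]},
    {"claw": -1,"slide": [-75,-210,0],"delta_rot": [0,0,0]}
  ]
}}

```text
time: 4.25
position: [0.5883, 0.2471, 0.2223]
tool_rot: [-0.001, -3.139, 0.002]
ft_force: [1.1, 0.4, -1.7]
grip_width: 0.567
grip_force: 25.0
```

{"method": "send_rows", "body": {
  "motion": [
    {"claw": -1,"slide": [-20,-45,0],"delta_rot": [0,0,0]},
    {"claw": -1,"slide": [-40,-90,0],"delta_rot": [0,0,0]},
    {"claw": -1,"slide": [-55,-135,0],"delta_rot": [0,0,0]},
    {"claw": -1,"slide": [-70,-180,0],"delta_rot": [0,0,0]},
    {"claw": -1,"slide": [-90,-220,0],"delta_rot": [0,0,0]}
  ]
}}

```text
time: 4.75
position: [0.6778, 0.0264, 0.2225]
tool_rot: [-0.003, -3.139, 0.002]
ft_force: [0.9, -0.3, -1.7]
grip_width: 0.566
grip_force: 25.0
```

{"method": "send_rows", "body": {
  "motion": [
    {"claw": -1,"slide": [-10,-35,0],"delta_rot": [0,0,0]},
    {"claw": -1,"slide": [-20,-70,0],"delta_rot": [0,0,0]},
    {"claw": -1,"slide": [-20,-70,0],"delta_rot": [0,0,0]},
    {"claw": -1,"slide": [-20,-70,0],"delta_rot": [0,0,0]},
    {"claw": -1,"slide": [-20,-70,0],"delta_rot": [0,0,0]}
  ]
}}

```text
time: 5.25
position: [0.6981, -0.0386, 0.2225]
tool_rot: [0.002, -3.14, -0.002]
ft_force: [0.5, 0.5, -2.8]
grip_width: 0.572
grip_force: 25.0
```

```bash
python3 - <<'E'
from h import *
im=snap('wrist','w2'); s=ctrl.get_state(); print(s['position'],s['tool_rot'],s['grip_width'])
E
```

```text
[ 0.69821232 -0.03805443  0.22282714] [ 3.77494123e-03 -3.14016163e+00 -2.12888169e-03] 0.5713729056815621
```

View pics/w2.png

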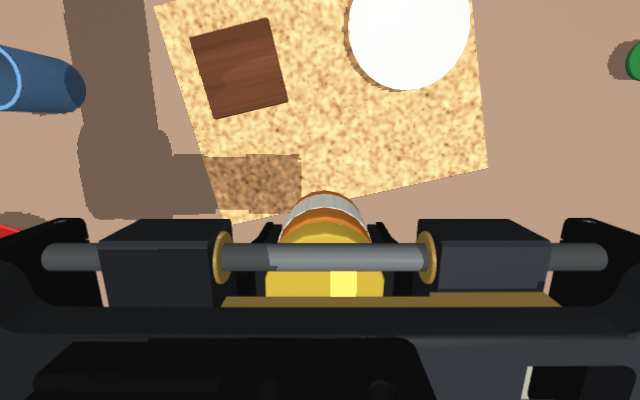

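The wrist view shows the coaster corners at (190,37), (268,18), (287,101), (214,119), the mat corners at (155,6), (488,168), (232,223), and the plate cut by the top edge.

```bash
python3 - <<'E'
from h import *
from scipy.optimize import least_squares
w=load('w2'); t=load('top0')
def G(p,P): 
    x,y,a=p; P=np.array(P,float); c,s=np.cos(a),np.sin(a); return np.c_[x+c*P[:,0]-s*P[:,1],y+s*P[:,0]+c*P[:,1],P[:,2]]
co=[(-.09,-.14,.009),(-.0,-.14,.009),(0,-.05,.009),(-.09,-.05,.009)]
M=[(.13,.17,.003),(.13,-.17,.003),(-.13,-.17,.003),(-.13,.17,.003)]
cu=[(190,37),(214,119),(287,101),(268,18)]
def f(p):
    return np.r_[pix(w,G(p,co))-cu,pix(w,G(p,[M[2],M[0],M[1]]))-[(155,6),(488,168),(232,223)],
     pix(t,G(p,M))-[(263,131),(380,111),(400,199),(282,221)],pix(t,G(p,[(-.045,.095,.017)]))-[(300.85,186.44)]].ravel()
r=least_squares(f,[.6,-.035,.2],loss='soft_l1',f_scale=2); p=r.x; print(p); print(f(p).round(1).reshape(-1,2).tolist())
for n,q in dict(plate=(-.045,.095,0),coaster=(-.045,-.095,0),honey=(-.045,0,0),jam=(.073,.095,0)).items(): print(n,G(p,[q])[0].round(4))
print(world(w,cu,.009).mean(0), world(w,[(344.5+471)/2*np.ones(2)],.017))
E
```

```text
[ 0.59606071 -0.03068756  0.22143239]
[[-1.0, -0.5], [0.1, 0.4], [2.1, 0.6], [0.5, -1.8], [-1.6, -0.5], [0.4, 0.9], [-7.5, 3.2], [-1.1, 1.9], [-1.1, -1.6], [0.3, -1.7], [-2.2, 1.6], [-0.7, -0.3]]
plate [0.5313 0.0521 0.    ]
coaster [ 0.573  -0.1333  0.    ]
honey [ 0.5522 -0.0406  0.    ]
jam [0.6464 0.078  0.    ]
[ 0.57331965 -0.13373662  0.009     ] [[1.03993643 0.08502116 0.017     ]]
```

{"method": "send_rows", "body": {
  "motion": [
    {"claw": -1,"slide": [40,0,0],"delta_rot": [0,0,0]},
    {"claw": -1,"slide": [80,-1,0],"delta_rot": [0,0,0]},
    {"claw": -1,"slide": [120,-2,0],"delta_rot": [0,0,0]},
    {"claw": -1,"slide": [146,-3,0],"delta_rot": [0,0,0]},
    {"claw": -1,"slide": [146,-3,0],"delta_rot": [0,0,0]}
  ]
}}

```text
time: 5.8
position: [0.5494, -0.0421, 0.2239]
tool_rot: [0.003, -3.14, -0.002]
ft_force: [0.9, 0.4, -1.8]
grip_width: 0.573
grip_force: 25.0
```

{"method": "send_rows", "body": {
  "motion": [
    {"claw": -1,"slide": [0,0,40],"delta_rot": [0,0,0]},
    {"claw": -1,"slide": [0,0,80],"delta_rot": [0,0,0]},
    {"claw": -1,"slide": [0,0,120],"delta_rot": [0,0,0]},
    {"claw": -1,"slide": [0,0,145],"delta_rot": [0,0,0]},
    {"claw": -1,"slide": [0,0,160],"delta_rot": [0,0,0]}
  ]
}}

```text
time: 6.3
position: [0.5517, -0.0418, 0.0612]
tool_rot: [0.003, -3.139, -0.0]
ft_force: [0.3, -0.1, -2.2]
grip_width: 0.574
grip_force: 25.0
```

{"method": "send_rows", "body": {
  "motion": [
    {"claw": -1,"slide": [0,0,0],"delta_rot": [0,0,0]},
    {"claw": -1,"slide": [0,0,0],"delta_rot": [0,0,0]},
    {"claw": -1,"slide": [0,0,0],"delta_rot": [0,0,0]}
  ]
}}

```text
time: 6.6
position: [0.5543, -0.0431, 0.0654]
tool_rot: [-0.0, 3.138, 0.0]
ft_force: [0.5, -0.5, -2.4]
grip_width: 0.57
grip_force: 25.0
```

{"method": "send_rows", "body": {
  "motion": [
    {"claw": -1,"slide": [2,2,8],"delta_rot": [0,0,0]},
    {"claw": -1,"slide": [2,2,13],"delta_rot": [0,0,0]},
    {"claw": -1,"slide": [2,2,16.5],"delta_rot": [0,0,0]},
    {"claw": -1,"slide": [2,2,16.5],"delta_rot": [0,0,0]},
    {"claw": -1,"slide": [2,2,16.5],"delta_rot": [0,0,0]}
  ]
}}

```text
time: 7.1
position: [0.5505, -0.0409, 0.0482]
tool_rot: [-0.0, -3.141, -0.001]
ft_force: [-4.7, 0.3, 7.9]
grip_width: 0.566
grip_force: 25.0
```

{"method": "send_rows", "body": {
  "motion": [
    {"claw": 0.55,"slide": [0,0,0],"delta_rot": [0,0,0]},
    {"claw": 0.55,"slide": [0,0,0],"delta_rot": [0,0,0]},
    {"claw": 0.55,"slide": [0,0,0],"delta_rot": [0,0,0]},
    {"claw": 0.55,"slide": [0,0,0],"delta_rot": [0,0,0]}
  ]
}}

```text
time: 7.5
position: [0.5507, -0.0413, 0.047]
tool_rot: [0.0, 3.141, -0.0]
ft_force: [0.3, -0.6, -0.1]
grip_width: 0.763
grip_force: 0.0
```

{"method": "send_rows", "body": {
  "motion": [
    {"claw": 0.55,"slide": [0,0,-30],"delta_rot": [0,0,0]},
    {"claw": 0.55,"slide": [0,0,-70],"delta_rot": [0,0,0]},
    {"claw": 1,"slide": [0,0,-110],"delta_rot": [0,0,0]},
    {"claw": 1,"slide": [0,0,-150],"delta_rot": [0,0,0]},
    {"claw": 1,"slide": [0,0,-190],"delta_rot": [0,0,0]}
  ]
}}

```text
time: 8.0
position: [0.5504, -0.0413, 0.2387]
tool_rot: [0.0, 3.141, 0.0]
ft_force: [1.0, -0.5, -0.2]
grip_width: 0.952
grip_force: 0.0
```

{"method": "send_rows", "body": {
  "motion": [
    {"claw": 1,"slide": [10,40,0],"delta_rot": [0,0,0]},
    {"claw": 1,"slide": [25,85,0],"delta_rot": [0,0,0]},
    {"claw": 1,"slide": [40,130,0],"delta_rot": [0,0,0]},
    {"claw": 1,"slide": [55,175,0],"delta_rot": [0,0,0]},
    {"claw": 1,"slide": [70,220,0],"delta_rot": [0,0,0]}
  ]
}}

```text
time: 8.5
position: [0.4799, 0.1803, 0.2372]
tool_rot: [0.001, 3.141, 0.001]
ft_force: [0.2, 0.9, 0.1]
grip_width: 0.999
grip_force: 0.0
```

{"method": "send_rows", "body": {
  "motion": [
    {"claw": 1,"slide": [15,45,0],"delta_rot": [0,0,0]},
    {"claw": 1,"slide": [30,90,0],"delta_rot": [0,0,0]},
    {"claw": 1,"slide": [45,130,0],"delta_rot": [0,0,0]},
    {"claw": 1,"slide": [55,156,0],"delta_rot": [0,0,0]},
    {"claw": 1,"slide": [55,156,0],"delta_rot": [0,0,0]}
  ]
}}

```text
time: 9.0
position: [0.4226, 0.3397, 0.2367]
tool_rot: [0.013, -3.14, -0.003]
ft_force: [0.3, -0.9, -0.6]
grip_width: 1.003
grip_force: 0.0
```

{"method": "send_rows", "body": {
  "motion": [
    {"claw": 1,"slide": [0,0,0],"delta_rot": [0,0,0]},
    {"claw": 1,"slide": [0,0,0],"delta_rot": [0,0,0]},
    {"claw": 1,"slide": [0,0,0],"delta_rot": [0,0,0]}
  ]
}}

```text
time: 9.3
position: [0.4267, 0.3332, 0.2371]
tool_rot: [0.005, 3.141, -0.001]
ft_force: [0.5, -0.4, -0.1]
grip_width: 1.003
grip_force: 0.0
```

```bash
python3 - <<'E'
from h import *
im=snap('wrist','w3'); print(ctrl.get_state()['position'])
for n in('jam','eggcup'): print(n,blob(im,n))
E
```

```text
[0.42651249 0.33339685 0.2371224 ]
jam [([324.8, 185.6], [302, 162, 47, 48, 1745])]
eggcup [([321.3, 283.1], [305, 271, 33, 26, 783])]
```

View pics/w3.png

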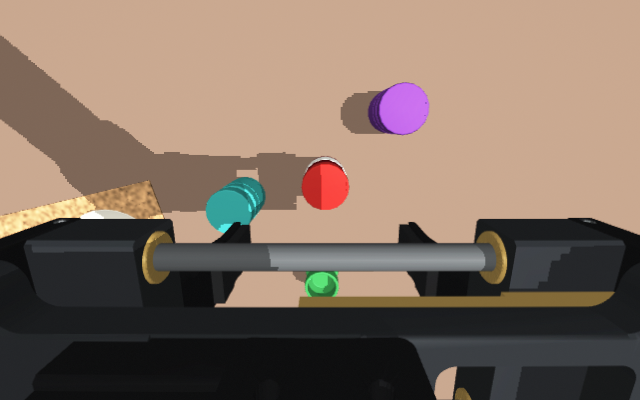

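The red lid is centred under the gripper at (325,187), the egg-cup rim is at (321,284), and the turquoise jar is clear of the left finger.

{"method": "send_rows", "body": {
  "motion": [
    {"claw": 1,"slide": [0,1,45],"delta_rot": [0,0,0]},
    {"claw": 1,"slide": [0,1,90],"delta_rot": [0,0,0]},
    {"claw": 1,"slide": [0,1,135],"delta_rot": [0,0,0]},
    {"claw": 1,"slide": [0,1,175],"delta_rot": [0,0,0]},
    {"claw": 1,"slide": [0,1,193],"delta_rot": [0,0,0]}
  ]
}}

```text
time: 9.85
position: [0.4241, 0.333, 0.0402]
tool_rot: [-0.003, -3.137, 0.006]
ft_force: [0.1, 0.8, 0.5]
grip_width: 1.001
grip_force: 0.0
```

{"method": "send_rows", "body": {
  "motion": [
    {"claw": -1,"slide": [0,0,0],"delta_rot": [0,0,0]},
    {"claw": -1,"slide": [0,0,0],"delta_rot": [0,0,0]},
    {"claw": -1,"slide": [0,0,0],"delta_rot": [0,0,0]},
    {"claw": -1,"slide": [0,0,0],"delta_rot": [0,0,0]},
    {"claw": -1,"slide": [0,0,0],"delta_rot": [0,0,0]}
  ]
}}

```text
time: 10.35
position: [0.4264, 0.3363, 0.0454]
tool_rot: [0.0, 3.14, 0.002]
ft_force: [0.8, -0.5, -0.1]
grip_width: 0.626
grip_force: 0.0
```

{"method": "send_rows", "body": {
  "motion": [
    {"claw": -1,"slide": [0,0,0],"delta_rot": [0,0,0]},
    {"claw": -1,"slide": [0,0,0],"delta_rot": [0,0,0]},
    {"claw": -1,"slide": [0,0,0],"delta_rot": [0,0,0]},
    {"claw": -1,"slide": [0,0,0],"delta_rot": [0,0,0]},
    {"claw": -1,"slide": [0,0,0],"delta_rot": [0,0,0]}
  ]
}}

```text
time: 10.85
position: [0.4263, 0.3355, 0.045]
tool_rot: [0.001, 3.141, -0.0]
ft_force: [-0.4, -3.8, 5.8]
grip_width: 0.566
grip_force: 25.0
```

{"method": "send_rows", "body": {
  "motion": [
    {"claw": -1,"slide": [0,0,-30],"delta_rot": [0,0,0]},
    {"claw": -1,"slide": [0,0,-70],"delta_rot": [0,0,0]},
    {"claw": -1,"slide": [0,0,-110],"delta_rot": [0,0,0]},
    {"claw": -1,"slide": [0,0,-150],"delta_rot": [0,0,0]},
    {"claw": -1,"slide": [0,0,-180],"delta_rot": [0,0,0]}
  ]
}}

```text
time: 11.35
position: [0.4258, 0.3363, 0.2265]
tool_rot: [-0.0, 3.14, 0.003]
ft_force: [1.1, 0.5, -1.9]
grip_width: 0.572
grip_force: 25.0
```

```bash
python3 - <<'E'
from h import *
im=load('w3'); print(world(im,[(321.3,284)],.048))
E
```

```text
[[0.55470124 0.32824794 0.048     ]]
```

{"method": "send_rows", "body": {
  "motion": [
    {"claw": -1,"slide": [-25,-30,0],"delta_rot": [0,0,0]},
    {"claw": -1,"slide": [-55,-65,0],"delta_rot": [0,0,0]},
    {"claw": -1,"slide": [-85,-100,0],"delta_rot": [0,0,0]},
    {"claw": -1,"slide": [-115,-135,0],"delta_rot": [0,0,0]},
    {"claw": -1,"slide": [-145,-170,0],"delta_rot": [0,0,0]}
  ]
}}

```text
time: 11.85
position: [0.5713, 0.1646, 0.2236]
tool_rot: [0.001, -3.141, -0.001]
ft_force: [0.2, 0.7, -2.3]
grip_width: 0.568
grip_force: 25.0
```

{"method": "send_rows", "body": {
  "motion": [
    {"claw": -1,"slide": [-30,-35,0],"delta_rot": [0,0,0]},
    {"claw": -1,"slide": [-55,-65,0],"delta_rot": [0,0,0]},
    {"claw": -1,"slide": [-75,-88,0],"delta_rot": [0,0,0]},
    {"claw": -1,"slide": [-75,-88,0],"delta_rot": [0,0,0]}
  ]
}}

```text
time: 12.25
position: [0.6476, 0.0714, 0.2229]
tool_rot: [0.012, 3.141, -0.006]
ft_force: [-0.3, -0.8, -1.6]
grip_width: 0.564
grip_force: 25.0
```

{"method": "send_rows", "body": {
  "motion": [
    {"claw": -1,"slide": [0,0,40],"delta_rot": [0,0,0]},
    {"claw": -1,"slide": [0,0,80],"delta_rot": [0,0,0]},
    {"claw": -1,"slide": [0,0,120],"delta_rot": [0,0,0]},
    {"claw": -1,"slide": [0,0,145],"delta_rot": [0,0,0]},
    {"claw": -1,"slide": [0,0,160],"delta_rot": [0,0,0]}
  ]
}}

```text
time: 12.75
position: [0.6432, 0.0788, 0.0606]
tool_rot: [0.002, -3.136, -0.0]
ft_force: [-1.3, 0.7, -2.5]
grip_width: 0.571
grip_force: 25.0
```

{"method": "send_rows", "body": {
  "motion": [
    {"claw": -1,"slide": [0,0,0],"delta_rot": [0,0,0]},
    {"claw": -1,"slide": [0,0,0],"delta_rot": [0,0,0]},
    {"claw": -1,"slide": [0,0,0],"delta_rot": [0,0,0]}
  ]
}}

```text
time: 13.05
position: [0.6472, 0.0781, 0.0663]
tool_rot: [0.0, 3.138, 0.001]
ft_force: [-0.1, 0.2, -2.6]
grip_width: 0.569
grip_force: 25.0
```

Lower to 0.0485, release, lift.

{"method": "send_rows", "body": {
  "motion": [
    {"claw": -1,"slide": [0,0,8],"delta_rot": [0,0,0]},
    {"claw": -1,"slide": [0,0,13],"delta_rot": [0,0,0]},
    {"claw": -1,"slide": [0,0,17],"delta_rot": [0,0,0]},
    {"claw": -1,"slide": [0,0,17],"delta_rot": [0,0,0]},
    {"claw": -1,"slide": [0,0,17],"delta_rot": [0,0,0]}
  ]
}}

```text
time: 13.55
position: [0.6456, 0.0778, 0.048]
tool_rot: [-0.0, -3.141, -0.001]
ft_force: [-3.2, 0.5, 5.5]
grip_width: 0.568
grip_force: 25.0
```

{"method": "send_rows", "body": {
  "motion": [
    {"claw": 0.55,"slide": [0,0,0],"delta_rot": [0,0,0]},
    {"claw": 0.55,"slide": [0,0,0],"delta_rot": [0,0,0]},
    {"claw": 0.55,"slide": [0,0,0],"delta_rot": [0,0,0]},
    {"claw": 0.55,"slide": [0,0,0],"delta_rot": [0,0,0]}
  ]
}}

```text
time: 13.95
position: [0.6457, 0.0777, 0.0469]
tool_rot: [0.0, 3.142, -0.0]
ft_force: [-0.7, 0.3, 1.3]
grip_width: 0.764
grip_force: 0.0
```

{"method": "send_rows", "body": {
  "motion": [
    {"claw": 0.55,"slide": [0,0,-30],"delta_rot": [0,0,0]},
    {"claw": 0.55,"slide": [0,0,-70],"delta_rot": [0,0,0]},
    {"claw": 0.55,"slide": [0,0,-110],"delta_rot": [0,0,0]},
    {"claw": 0.55,"slide": [0,0,-150],"delta_rot": [0,0,0]},
    {"claw": 0.55,"slide": [0,0,-190],"delta_rot": [0,0,0]}
  ]
}}

```text
time: 14.45
position: [0.6455, 0.0777, 0.2386]
tool_rot: [0.0, 3.141, 0.0]
ft_force: [0.7, -0.3, -0.3]
grip_width: 0.775
grip_force: 0.0
```

{"method": "send_rows", "body": {
  "motion": [
    {"claw": 0.55,"slide": [15,40,0],"delta_rot": [0,0,0]},
    {"claw": 0.55,"slide": [30,85,0],"delta_rot": [0,0,0]},
    {"claw": 0.55,"slide": [45,130,0],"delta_rot": [0,0,0]},
    {"claw": 0.55,"slide": [60,175,0],"delta_rot": [0,0,0]},
    {"claw": 0.55,"slide": [75,215,0],"delta_rot": [0,0,0]}
  ]
}}

```text
time: 14.95
position: [0.5696, 0.2953, 0.2371]
tool_rot: [-0.002, 3.141, 0.001]
ft_force: [1.1, -0.3, -0.2]
grip_width: 0.773
grip_force: 0.0
```

{"method": "send_rows", "body": {
  "motion": [
    {"claw": 0.55,"slide": [17,37,0],"delta_rot": [0,0,0]},
    {"claw": 0.55,"slide": [17,37,0],"delta_rot": [0,0,0]},
    {"claw": 0.55,"slide": [17,37,0],"delta_rot": [0,0,0]},
    {"claw": 0.55,"slide": [17,37,0],"delta_rot": [0,0,0]},
    {"claw": 0.55,"slide": [17,37,0],"delta_rot": [0,0,0]}
  ]
}}

```text
time: 15.45
position: [0.5548, 0.3277, 0.2371]
tool_rot: [0.005, 3.141, -0.001]
ft_force: [0.9, -0.3, -0.1]
grip_width: 0.776
grip_force: 0.0
```

```bash
python3 - <<'E'
from h import *
im=snap('wrist','w4'); print(ctrl.get_state()['position'])
b=blob(im,'eggcup'); print(b); print(world(im,[b[0][0]],.045))
E
```

```text
[0.55473322 0.32789101 0.23714469]
[([325.5, 183.4], [308, 163, 36, 42, 1211])]
[[0.55566285 0.32826735 0.045     ]]
```

View pics/w4.png

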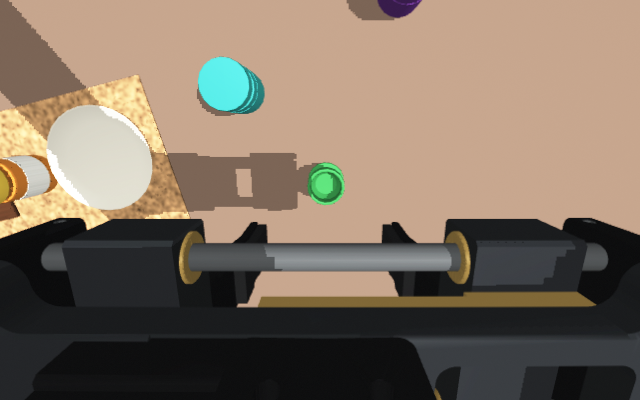

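The egg-cup rim is centred at (325.5,183.5), aligned with the gripper, so I grip it across the bowl.

{"method": "send_rows", "body": {
  "motion": [
    {"claw": 0.55,"slide": [0,0,45],"delta_rot": [0,0,0]},
    {"claw": 0.55,"slide": [0,0,90],"delta_rot": [0,0,0]},
    {"claw": 0.55,"slide": [0,0,135],"delta_rot": [0,0,0]},
    {"claw": 0.55,"slide": [0,0,175],"delta_rot": [0,0,0]},
    {"claw": 0.55,"slide": [0,0,197],"delta_rot": [0,0,0]}
  ],
  "grip_force": 15
}}

```text
time: 16.0
position: [0.5523, 0.3272, 0.0361]
tool_rot: [-0.003, -3.137, 0.005]
ft_force: [0.0, -0.8, -0.1]
grip_width: 0.777
grip_force: 0.0
```

{"method": "send_rows", "body": {
  "motion": [
    {"claw": 0.55,"slide": [0,0,0],"delta_rot": [0,0,0]},
    {"claw": -1,"slide": [0,0,0],"delta_rot": [0,0,0]},
    {"claw": -1,"slide": [0,0,0],"delta_rot": [0,0,0]},
    {"claw": -1,"slide": [0,0,0],"delta_rot": [0,0,0]},
    {"claw": -1,"slide": [0,0,0],"delta_rot": [0,0,0]}
  ]
}}

```text
time: 16.5
position: [0.5546, 0.3301, 0.0418]
tool_rot: [0.0, 3.139, 0.002]
ft_force: [0.2, -1.5, 3.0]
grip_width: 0.497
grip_force: 3.6
```

{"method": "send_rows", "body": {
  "motion": [
    {"claw": -1,"slide": [0,0,0],"delta_rot": [0,0,0]},
    {"claw": -1,"slide": [0,0,0],"delta_rot": [0,0,0]},
    {"claw": -1,"slide": [0,0,0],"delta_rot": [0,0,0]},
    {"claw": -1,"slide": [0,0,0],"delta_rot": [0,0,0]},
    {"claw": -1,"slide": [0,0,0],"delta_rot": [0,0,0]}
  ]
}}

```text
time: 17.0
position: [0.5546, 0.3301, 0.0418]
tool_rot: [-0.0, 3.139, 0.002]
ft_force: [-0.1, -1.1, 6.4]
grip_width: 0.49
grip_force: 15.0
```

{"method": "send_rows", "body": {
  "motion": [
    {"claw": -1,"slide": [0,0,-30],"delta_rot": [0,0,0]},
    {"claw": -1,"slide": [0,0,-70],"delta_rot": [0,0,0]},
    {"claw": -1,"slide": [0,0,-110],"delta_rot": [0,0,0]},
    {"claw": -1,"slide": [0,0,-150],"delta_rot": [0,0,0]},
    {"claw": -1,"slide": [0,0,-180],"delta_rot": [0,0,0]}
  ]
}}

```text
time: 17.5
position: [0.554, 0.3301, 0.223]
tool_rot: [-0.0, 3.139, 0.003]
ft_force: [1.6, 0.1, 0.1]
grip_width: 0.491
grip_force: 15.0
```

{"method": "send_rows", "body": {
  "motion": [
    {"claw": -1,"slide": [3,-30,0],"delta_rot": [0,0,0]},
    {"claw": -1,"slide": [7,-75,0],"delta_rot": [0,0,0]},
    {"claw": -1,"slide": [11,-120,0],"delta_rot": [0,0,0]},
    {"claw": -1,"slide": [15,-165,0],"delta_rot": [0,0,0]},
    {"claw": -1,"slide": [19,-210,0],"delta_rot": [0,0,0]}
  ]
}}

```text
time: 18.0
position: [0.534, 0.1181, 0.2199]
tool_rot: [0.0, -3.142, -0.0]
ft_force: [0.8, -1.1, -1.6]
grip_width: 0.491
grip_force: 15.0
```

{"method": "send_rows", "body": {
  "motion": [
    {"claw": -1,"slide": [2,-35,0],"delta_rot": [0,0,0]},
    {"claw": -1,"slide": [4,-66,0],"delta_rot": [0,0,0]},
    {"claw": -1,"slide": [4,-66,0],"delta_rot": [0,0,0]},
    {"claw": -1,"slide": [4,-66,0],"delta_rot": [0,0,0]},
    {"claw": -1,"slide": [4,-66,0],"delta_rot": [0,0,0]}
  ]
}}

```text
time: 18.5
position: [0.5305, 0.0554, 0.2199]
tool_rot: [0.003, -3.141, -0.001]
ft_force: [0.0, 0.6, -1.7]
grip_width: 0.49
grip_force: 15.0
```

{"method": "send_rows", "body": {
  "motion": [
    {"claw": -1,"slide": [0,-2,40],"delta_rot": [0,0,0]},
    {"claw": -1,"slide": [0,-2,80],"delta_rot": [0,0,0]},
    {"claw": -1,"slide": [0,-2,120],"delta_rot": [0,0,0]},
    {"claw": -1,"slide": [0,-2,140],"delta_rot": [0,0,0]},
    {"claw": -1,"slide": [0,-2,150],"delta_rot": [0,0,0]}
  ]
}}

```text
time: 19.0
position: [0.5289, 0.0533, 0.0674]
tool_rot: [0.004, -3.137, 0.001]
ft_force: [-0.4, 1.0, -1.2]
grip_width: 0.489
grip_force: 15.0
```

{"method": "send_rows", "body": {
  "motion": [
    {"claw": -1,"slide": [0,0,0],"delta_rot": [0,0,0]},
    {"claw": -1,"slide": [0,0,0],"delta_rot": [0,0,0]},
    {"claw": -1,"slide": [0,0,0],"delta_rot": [0,0,0]},
    {"claw": -1,"slide": [0,0,0],"delta_rot": [0,0,0]}
  ]
}}

```text
time: 19.4
position: [0.5317, 0.052, 0.0715]
tool_rot: [-0.0, 3.139, 0.001]
ft_force: [-0.0, -0.0, -1.0]
grip_width: 0.494
grip_force: 15.0
```

{"method": "send_rows", "body": {
  "motion": [
    {"claw": -1,"slide": [0,0,8],"delta_rot": [0,0,0]},
    {"claw": -1,"slide": [0,0,16],"delta_rot": [0,0,0]},
    {"claw": -1,"slide": [0,0,20.5],"delta_rot": [0,0,0]},
    {"claw": -1,"slide": [0,0,20.5],"delta_rot": [0,0,0]},
    {"claw": -1,"slide": [0,0,20.5],"delta_rot": [0,0,0]}
  ]
}}

```text
time: 19.9
position: [0.5305, 0.0518, 0.0498]
tool_rot: [-0.0, -3.141, -0.0]
ft_force: [-1.6, 0.5, 5.0]
grip_width: 0.493
grip_force: 15.0
```

{"method": "send_rows", "body": {
  "motion": [
    {"claw": 0.4,"slide": [0,0,0],"delta_rot": [0,0,0]},
    {"claw": 0.4,"slide": [0,0,0],"delta_rot": [0,0,0]},
    {"claw": 0.4,"slide": [0,0,0],"delta_rot": [0,0,0]},
    {"claw": 0.4,"slide": [0,0,0],"delta_rot": [0,0,0]}
  ]
}}

```text
time: 20.3
position: [0.5306, 0.0517, 0.0493]
tool_rot: [-0.0, -3.141, 0.0]
ft_force: [0.8, 0.3, -0.3]
grip_width: 0.683
grip_force: 0.0
```

{"method": "send_rows", "body": {
  "motion": [
    {"claw": 0.4,"slide": [0,0,-30],"delta_rot": [0,0,0]},
    {"claw": 0.4,"slide": [0,0,-70],"delta_rot": [0,0,0]},
    {"claw": 0.4,"slide": [0,0,-110],"delta_rot": [0,0,0]},
    {"claw": 0.4,"slide": [0,0,-150],"delta_rot": [0,0,0]},
    {"claw": 0.4,"slide": [0,0,-190],"delta_rot": [0,0,0]}
  ]
}}

```text
time: 20.8
position: [0.5304, 0.0516, 0.2411]
tool_rot: [0.0, 3.141, 0.0]
ft_force: [-0.2, -0.3, 0.1]
grip_width: 0.702
grip_force: 0.0
```

{"method": "send_rows", "body": {
  "motion": [
    {"claw": 1,"slide": [-7,-40,0],"delta_rot": [0,0,0]},
    {"claw": 1,"slide": [-14,-85,0],"delta_rot": [0,0,0]},
    {"claw": 1,"slide": [-21,-130,0],"delta_rot": [0,0,0]},
    {"claw": 1,"slide": [-28,-175,0],"delta_rot": [0,0,0]},
    {"claw": 1,"slide": [-35,-220,0],"delta_rot": [0,0,0]}
  ]
}}

```text
time: 21.3
position: [0.5657, -0.17, 0.2396]
tool_rot: [-0.0, 3.141, 0.0]
ft_force: [0.7, 0.3, 0.1]
grip_width: 0.98
grip_force: 0.0
```

{"method": "send_rows", "body": {
  "motion": [
    {"claw": 1,"slide": [-7,-45,0],"delta_rot": [0,0,0]},
    {"claw": 1,"slide": [-14,-90,0],"delta_rot": [0,0,0]},
    {"claw": 1,"slide": [-21,-130,0],"delta_rot": [0,0,0]},
    {"claw": 1,"slide": [-28,-175,0],"delta_rot": [0,0,0]},
    {"claw": 1,"slide": [-28,-177,0],"delta_rot": [0,0,0]}
  ]
}}

```text
time: 21.8
position: [0.5911, -0.3531, 0.2382]
tool_rot: [-0.014, -3.139, 0.008]
ft_force: [-0.2, -0.7, 0.1]
grip_width: 1.003
grip_force: 0.0
```

{"method": "send_rows", "body": {
  "motion": [
    {"claw": 1,"slide": [0,0,0],"delta_rot": [0,0,0]},
    {"claw": 1,"slide": [0,0,0],"delta_rot": [0,0,0]},
    {"claw": 1,"slide": [0,0,0],"delta_rot": [0,0,0]}
  ]
}}

```text
time: 22.1
position: [0.5944, -0.343, 0.2397]
tool_rot: [-0.004, 3.141, 0.002]
ft_force: [-0.6, 0.8, -0.6]
grip_width: 1.001
grip_force: 0.0
```

```bash
python3 - <<'E'
from h import *
im=snap('wrist','w5'); print(ctrl.get_state()['position'])
print(blob(im,'cup'),blob(im,'egg'))
E
```

```text
[ 0.59437268 -0.34318134  0.23979882]
[([323.3, 181.2], [296, 150, 56, 62, 2618])] [([345.0, 49.2], [327, 10, 46, 63, 1246]), ([344.7, 30.4], [340, 22, 12, 16, 48]), ([222.6, 107.6], [201, 87, 44, 41, 1055]), ([488.8, 158.7], [449, 117, 78, 84, 5034]), ([550.6, 140.5], [545, 123, 21, 38, 200]), ([579.6, 143.6], [570, 123, 30, 44, 407]), ([585.9, 144.7], [582, 128, 15, 35, 89]), ([620.1, 214.8], [617, 201, 10, 28, 44])]
```

View pics/w5.png

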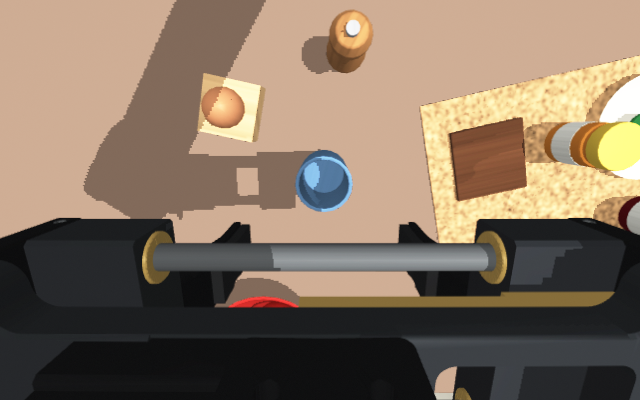

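Cup rim at (324,183), egg (222,107), mill (350,35) well clear.

```bash
python3 - <<'E'
from h import *
im=load('w5'); print(world(im,[(324,182.5),(222.5,107.5),(353,27)],[.08,.06,.094]).round(4))
E
```

```text
[[ 0.5877 -0.3438  0.08  ]
 [ 0.5123 -0.4497  0.06  ]
 [ 0.4461 -0.3187  0.094 ]]
```

{"method": "send_rows", "body": {
  "motion": [
    {"claw": 1,"slide": [5,0,40],"delta_rot": [0,0,0]},
    {"claw": 1,"slide": [5,0,85],"delta_rot": [0,0,0]},
    {"claw": 1,"slide": [5,0,130],"delta_rot": [0,0,0]},
    {"claw": 1,"slide": [5,0,170],"delta_rot": [0,0,0]},
    {"claw": 1,"slide": [5,0,188],"delta_rot": [0,0,0]}
  ],
  "grip_force": 20
}}

```text
time: 22.65
position: [0.587, -0.3422, 0.0476]
tool_rot: [0.003, -3.137, -0.006]
ft_force: [-1.5, 0.2, -0.6]
grip_width: 1.002
grip_force: 0.0
```

{"method": "send_rows", "body": {
  "motion": [
    {"claw": 1,"slide": [0,0,0],"delta_rot": [0,0,0]},
    {"claw": -1,"slide": [0,0,0],"delta_rot": [0,0,0]},
    {"claw": -1,"slide": [0,0,0],"delta_rot": [0,0,0]},
    {"claw": -1,"slide": [0,0,0],"delta_rot": [0,0,0]},
    {"claw": -1,"slide": [0,0,0],"delta_rot": [0,0,0]}
  ]
}}

```text
time: 23.15
position: [0.5895, -0.3457, 0.0532]
tool_rot: [0.0, 3.139, -0.001]
ft_force: [-0.1, -0.3, 1.7]
grip_width: 0.721
grip_force: 2.2
```

{"method": "send_rows", "body": {
  "motion": [
    {"claw": -1,"slide": [0,0,0],"delta_rot": [0,0,0]},
    {"claw": -1,"slide": [0,0,0],"delta_rot": [0,0,0]},
    {"claw": -1,"slide": [0,0,0],"delta_rot": [0,0,0]},
    {"claw": -1,"slide": [0,0,0],"delta_rot": [0,0,0]},
    {"claw": -1,"slide": [0,0,0],"delta_rot": [0,0,0]}
  ]
}}

```text
time: 23.65
position: [0.5896, -0.3449, 0.0529]
tool_rot: [-0.001, 3.14, 0.001]
ft_force: [-0.8, 2.2, 6.7]
grip_width: 0.679
grip_force: 19.9
```

{"method": "send_rows", "body": {
  "motion": [
    {"claw": -1,"slide": [0,0,-30],"delta_rot": [0,0,0]},
    {"claw": -1,"slide": [0,0,-70],"delta_rot": [0,0,0]},
    {"claw": -1,"slide": [0,0,-110],"delta_rot": [0,0,0]},
    {"claw": -1,"slide": [0,0,-150],"delta_rot": [0,0,0]},
    {"claw": -1,"slide": [0,0,-170],"delta_rot": [0,0,0]}
  ]
}}

```text
time: 24.15
position: [0.5893, -0.3465, 0.2254]
tool_rot: [0.001, 3.137, -0.004]
ft_force: [-0.5, -0.4, -1.7]
grip_width: 0.671
grip_force: 19.9
```

{"method": "send_rows", "body": {
  "motion": [
    {"claw": -1,"slide": [2,40,0],"delta_rot": [0,0,0]},
    {"claw": -1,"slide": [6,85,0],"delta_rot": [0,0,0]},
    {"claw": -1,"slide": [10,130,0],"delta_rot": [0,0,0]},
    {"claw": -1,"slide": [14,175,0],"delta_rot": [0,0,0]},
    {"claw": -1,"slide": [16,210,0],"delta_rot": [0,0,0]}
  ]
}}

```text
time: 24.65
position: [0.5719, -0.1321, 0.2209]
tool_rot: [0.003, -3.141, -0.002]
ft_force: [-0.0, -0.3, -3.0]
grip_width: 0.676
grip_force: 19.9
```

{"method": "send_rows", "body": {
  "motion": [
    {"claw": -1,"slide": [0,0,0],"delta_rot": [0,0,0]},
    {"claw": -1,"slide": [0,0,0],"delta_rot": [0,0,0]},
    {"claw": -1,"slide": [0,0,0],"delta_rot": [0,0,0]}
  ]
}}

```text
time: 24.95
position: [0.5723, -0.137, 0.2213]
tool_rot: [-0.003, -3.141, 0.002]
ft_force: [0.3, -0.5, -1.6]
grip_width: 0.669
grip_force: 19.9
```

```bash
python3 - <<'E'
from h import *
im=snap('wrist','w6'); print(ctrl.get_state()['position'])
E
```

```text
[ 0.57227708 -0.13723891  0.22134924]
```

View pics/w6.png

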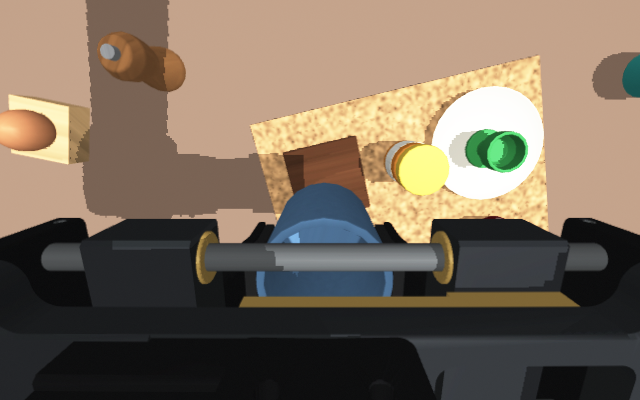

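The held cup hides the coaster's near part; egg cup stands on the plate (507,151) and honey (421,168) is between. Lowering.

{"method": "send_rows", "body": {
  "motion": [
    {"claw": -1,"slide": [-1,3,40],"delta_rot": [0,0,0]},
    {"claw": -1,"slide": [-1,3,80],"delta_rot": [0,0,0]},
    {"claw": -1,"slide": [-1,3,115],"delta_rot": [0,0,0]},
    {"claw": -1,"slide": [-1,3,135],"delta_rot": [0,0,0]},
    {"claw": -1,"slide": [-1,3,142],"delta_rot": [0,0,0]}
  ]
}}

```text
time: 25.5
position: [0.5715, -0.1337, 0.0766]
tool_rot: [-0.004, -3.137, 0.0]
ft_force: [-1.0, -0.5, -1.4]
grip_width: 0.67
grip_force: 19.9
```

{"method": "send_rows", "body": {
  "motion": [
    {"claw": -1,"slide": [0,0,0],"delta_rot": [0,0,0]},
    {"claw": -1,"slide": [0,0,0],"delta_rot": [0,0,0]},
    {"claw": -1,"slide": [0,0,0],"delta_rot": [0,0,0]},
    {"claw": -1,"slide": [0,0,0],"delta_rot": [0,0,0]}
  ]
}}

```text
time: 25.9
position: [0.5746, -0.1325, 0.081]
tool_rot: [0.0, 3.139, -0.0]
ft_force: [0.3, 0.3, -2.7]
grip_width: 0.673
grip_force: 19.9
```

```bash
python3 - <<'E'
from h import *
im=load('w6'); print(world(im,[(507,151),(422,168)],[.057,.081]).round(4))
E
```

```text
[[ 0.5338  0.0503  0.057 ]
 [ 0.5476 -0.044   0.081 ]]
```

{"method": "send_rows", "body": {
  "motion": [
    {"claw": -1,"slide": [0,-1,8],"delta_rot": [0,0,0]},
    {"claw": -1,"slide": [0,-1,15],"delta_rot": [0,0,0]},
    {"claw": -1,"slide": [0,-1,19.5],"delta_rot": [0,0,0]},
    {"claw": -1,"slide": [0,-1,19.5],"delta_rot": [0,0,0]},
    {"claw": -1,"slide": [0,-1,19.5],"delta_rot": [0,0,0]}
  ]
}}

```text
time: 26.4
position: [0.5736, -0.1332, 0.0612]
tool_rot: [0.0, -3.141, -0.001]
ft_force: [-3.4, 1.1, 10.9]
grip_width: 0.672
grip_force: 20.0
```

{"method": "send_rows", "body": {
  "motion": [
    {"claw": 0.75,"slide": [0,0,0],"delta_rot": [0,0,0]},
    {"claw": 0.75,"slide": [0,0,0],"delta_rot": [0,0,0]},
    {"claw": 0.75,"slide": [0,0,0],"delta_rot": [0,0,0]},
    {"claw": 0.75,"slide": [0,0,0],"delta_rot": [0,0,0]}
  ]
}}

```text
time: 26.8
position: [0.5736, -0.1332, 0.0597]
tool_rot: [0.0, -3.141, -0.0]
ft_force: [-0.2, 1.1, -0.6]
grip_width: 0.862
grip_force: 0.0
```

{"method": "send_rows", "body": {
  "motion": [
    {"claw": 0.75,"slide": [0,0,-30],"delta_rot": [0,0,0]},
    {"claw": 0.75,"slide": [0,0,-70],"delta_rot": [0,0,0]},
    {"claw": 0.75,"slide": [0,0,-110],"delta_rot": [0,0,0]},
    {"claw": 0.75,"slide": [0,0,-150],"delta_rot": [0,0,0]},
    {"claw": 0.75,"slide": [0,0,-178],"delta_rot": [0,0,0]}
  ]
}}

```text
time: 27.3
position: [0.5744, -0.1336, 0.2411]
tool_rot: [0.0, 3.138, -0.0]
ft_force: [0.6, -0.1, -0.2]
grip_width: 0.873
grip_force: 0.0
```

{"method": "send_rows", "body": {
  "motion": [
    {"claw": 0.4,"slide": [7,-40,0],"delta_rot": [0,0,0]},
    {"claw": 0.4,"slide": [14,-85,0],"delta_rot": [0,0,0]},
    {"claw": 0.4,"slide": [21,-130,0],"delta_rot": [0,0,0]},
    {"claw": 0.4,"slide": [28,-175,0],"delta_rot": [0,0,0]},
    {"claw": 0.4,"slide": [35,-215,0],"delta_rot": [0,0,0]}
  ]
}}

```text
time: 27.8
position: [0.5378, -0.3506, 0.238]
tool_rot: [0.001, 3.142, -0.001]
ft_force: [0.1, -0.7, -0.1]
grip_width: 0.708
grip_force: 0.0
```

{"method": "send_rows", "body": {
  "motion": [
    {"claw": 0.4,"slide": [15,-45,0],"delta_rot": [0,0,0]},
    {"claw": 0.4,"slide": [27,-85,0],"delta_rot": [0,0,0]},
    {"claw": 0.4,"slide": [27,-101,0],"delta_rot": [0,0,0]},
    {"claw": 0.4,"slide": [27,-101,0],"delta_rot": [0,0,0]},
    {"claw": 0.4,"slide": [27,-101,0],"delta_rot": [0,0,0]}
  ]
}}

```text
time: 28.3
position: [0.5125, -0.448, 0.2375]
tool_rot: [0.002, -3.142, -0.003]
ft_force: [-0.3, -0.4, -1.8]
grip_width: 0.701
grip_force: 0.0
```

{"method": "send_rows", "body": {
  "motion": [
    {"claw": 0.4,"slide": [0,0,0],"delta_rot": [0,0,0]},
    {"claw": 0.4,"slide": [0,0,0],"delta_rot": [0,0,0]}
  ]
}}

```text
time: 28.5
position: [0.513, -0.4472, 0.238]
tool_rot: [-0.005, 3.141, 0.002]
ft_force: [-0.1, 0.4, 0.7]
grip_width: 0.703
grip_force: 0.0
```

```bash
python3 - <<'E'
from h import *
im=snap('wrist','w7'); print(ctrl.get_state()['position'])
print(blob(im,'egg'))
E
```

```text
[ 0.51279491 -0.44750144  0.23812689]
[([10.2, 188.5], [0, 103, 32, 136, 2228]), ([433.0, 123.1], [410, 102, 62, 43, 1415]), ([451.6, 122.9], [448, 117, 9, 13, 42]), ([316.3, 181.1], [301, 163, 37, 38, 809]), ([565.3, 195.7], [524, 183, 70, 25, 970]), ([620.4, 200.0], [611, 187, 29, 30, 251]), ([536.0, 214.2], [525, 206, 26, 17, 201])]
```

View pics/w7.png

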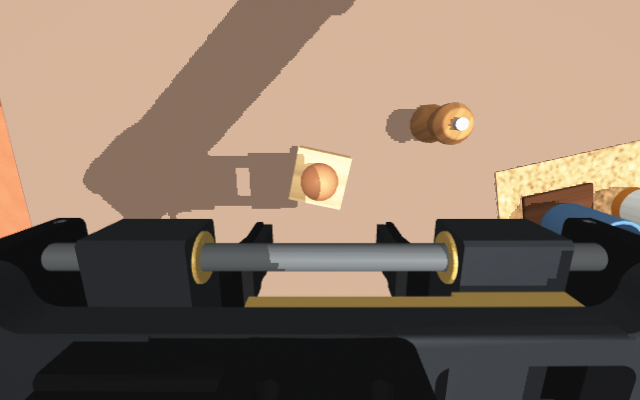

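Egg outline centre is (319.5,181.5); mill at (445,123) undisturbed.

```bash
python3 - <<'E'
from h import *
im=load('w7'); print(world(im,[(319.5,181.8)]*2+[(322,178)],[.047,.052,.03]).round(4))
E
```

```text
[[ 0.5118 -0.4531  0.047 ]
 [ 0.5108 -0.4531  0.052 ]
 [ 0.5105 -0.4504  0.03  ]]
```

{"method": "send_rows", "body": {
  "motion": [
    {"claw": 0.4,"slide": [2,-5,40],"delta_rot": [0,0,0]},
    {"claw": 0.4,"slide": [2,-5,80],"delta_rot": [0,0,0]},
    {"claw": 0.4,"slide": [2,-5,115],"delta_rot": [0,0,0]},
    {"claw": 0.4,"slide": [2,-5,140],"delta_rot": [0,0,0]},
    {"claw": 0.4,"slide": [2,-5,155],"delta_rot": [0,0,0]}
  ],
  "grip_force": 10
}}

```text
time: 29.05
position: [0.5093, -0.4523, 0.0805]
tool_rot: [0.002, -3.139, -0.004]
ft_force: [0.0, -0.1, 0.2]
grip_width: 0.695
grip_force: 0.0
```

{"method": "send_rows", "body": {
  "motion": [
    {"claw": 0.4,"slide": [0,0,0],"delta_rot": [0,0,0]},
    {"claw": 0.4,"slide": [0,0,0],"delta_rot": [0,0,0]},
    {"claw": 0.4,"slide": [0,0,0],"delta_rot": [0,0,0]}
  ]
}}

```text
time: 29.35
position: [0.5107, -0.4552, 0.0852]
tool_rot: [-0.0, 3.139, -0.003]
ft_force: [-0.5, 0.2, -0.8]
grip_width: 0.704
grip_force: 0.0
```

{"method": "send_rows", "body": {
  "motion": [
    {"claw": 0.4,"slide": [0,2,8],"delta_rot": [0,0,0]},
    {"claw": 0.4,"slide": [0,2,15],"delta_rot": [0,0,0]},
    {"claw": 0.4,"slide": [0,2,20],"delta_rot": [0,0,0]},
    {"claw": 0.4,"slide": [0,2,23.5],"delta_rot": [0,0,0]},
    {"claw": 0.4,"slide": [0,2,23.5],"delta_rot": [0,0,0]}
  ]
}}

```text
time: 29.85
position: [0.5092, -0.4519, 0.0586]
tool_rot: [-0.0, -3.141, -0.001]
ft_force: [-0.4, -0.7, 0.6]
grip_width: 0.702
grip_force: 0.0
```

{"method": "send_rows", "body": {
  "motion": [
    {"claw": 0.4,"slide": [0,0,0],"delta_rot": [0,0,0]},
    {"claw": 0.4,"slide": [0,0,0],"delta_rot": [0,0,0]},
    {"claw": -1,"slide": [0,0,0],"delta_rot": [0,0,0]},
    {"claw": -1,"slide": [0,0,0],"delta_rot": [0,0,0]},
    {"claw": -1,"slide": [0,0,0],"delta_rot": [0,0,0]}
  ]
}}

```text
time: 30.35
position: [0.5097, -0.4523, 0.0597]
tool_rot: [0.0, 3.141, -0.0]
ft_force: [0.5, 0.7, -0.4]
grip_width: 0.514
grip_force: 0.3
```

{"method": "send_rows", "body": {
  "motion": [
    {"claw": -1,"slide": [0,0,0],"delta_rot": [0,0,0]},
    {"claw": -1,"slide": [0,0,0],"delta_rot": [0,0,0]},
    {"claw": -1,"slide": [0,0,0],"delta_rot": [0,0,0]},
    {"claw": -1,"slide": [0,0,0],"delta_rot": [0,0,0]},
    {"claw": -1,"slide": [0,0,0],"delta_rot": [0,0,0]}
  ]
}}

```text
time: 30.85
position: [0.5097, -0.4527, 0.0598]
tool_rot: [0.0, 3.141, -0.001]
ft_force: [-0.1, -1.2, 1.1]
grip_width: 0.493
grip_force: 10.0
```

{"method": "send_rows", "body": {
  "motion": [
    {"claw": -1,"slide": [0,0,-20],"delta_rot": [0,0,0]},
    {"claw": -1,"slide": [0,0,-50],"delta_rot": [0,0,0]},
    {"claw": -1,"slide": [0,0,-90],"delta_rot": [0,0,0]},
    {"claw": -1,"slide": [0,0,-130],"delta_rot": [0,0,0]},
    {"claw": -1,"slide": [0,0,-160],"delta_rot": [0,0,0]}
  ]
}}

```text
time: 31.35
position: [0.5099, -0.452, 0.2219]
tool_rot: [-0.0, 3.14, -0.0]
ft_force: [-0.5, 0.1, -0.8]
grip_width: 0.487
grip_force: 10.0
```

```bash
python3 - <<'E'
from h import *
im=snap('top','t2'); c=im['color'][90:240,230:430]; cv2.imwrite('pics/t2c.png',cv2.resize(c,(800,600),interpolation=cv2.INTER_CUBIC))
print(blob(im,'eggcup'),blob(im,'honey'),blob(im,'jam'),blob(im,'cup'))
for n,P in dict(ec=(.532,.0517,.057),honey=(.551,-.041,.081),jam=(.6457,.0777,.081),cup=(.573,-.1335,.089),plate=(.5313,.0521,.017)).items():print(n,pix(im,[P])[0].round(1))
E
```

```text
[([300.4, 183.8], [294, 176, 14, 17, 194])] [([335.5, 175.1], [326, 166, 20, 19, 300])] [([473.3, 83.9], [445, 57, 57, 54, 2316]), ([290.8, 140.1], [283, 131, 17, 19, 251])] [([370.3, 168.5], [359, 156, 24, 26, 490])]
ec [299.8 183.1]
honey [335.5 174.5]
jam [290.4 138.5]
cup [371.6 166. ]
plate [300.2 186.2]
```

View pics/t2c.png

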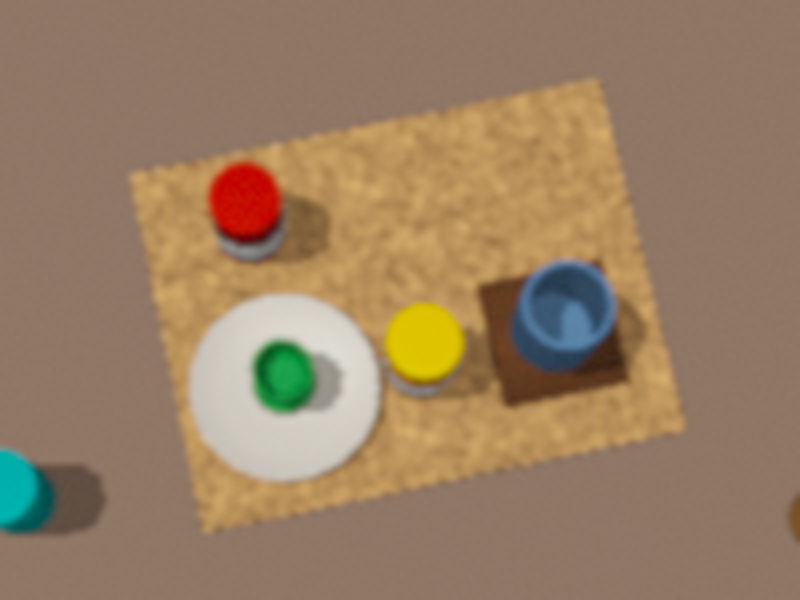

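Top view crop: jam, honey, cup and egg cup all stand where predicted (within ~1 px). Now the egg.

{"method": "send_rows", "body": {
  "motion": [
    {"claw": -1,"slide": [-2,30,0],"delta_rot": [0,0,0]},
    {"claw": -1,"slide": [-4,70,0],"delta_rot": [0,0,0]},
    {"claw": -1,"slide": [-6,110,0],"delta_rot": [0,0,0]},
    {"claw": -1,"slide": [-8,150,0],"delta_rot": [0,0,0]},
    {"claw": -1,"slide": [-9,190,0],"delta_rot": [0,0,0]}
  ]
}}

```text
time: 31.9
position: [0.5182, -0.2599, 0.2189]
tool_rot: [0.001, -3.14, -0.002]
ft_force: [0.5, 0.8, -0.6]
grip_width: 0.493
grip_force: 10.0
```

{"method": "send_rows", "body": {
  "motion": [
    {"claw": -1,"slide": [-2,40,0],"delta_rot": [0,0,0]},
    {"claw": -1,"slide": [-4,80,0],"delta_rot": [0,0,0]},
    {"claw": -1,"slide": [-6,120,0],"delta_rot": [0,0,0]},
    {"claw": -1,"slide": [-8,160,0],"delta_rot": [0,0,0]},
    {"claw": -1,"slide": [-9,200,0],"delta_rot": [0,0,0]}
  ]
}}

```text
time: 32.4
position: [0.527, -0.0601, 0.2191]
tool_rot: [0.001, -3.141, -0.001]
ft_force: [0.9, -0.2, -0.5]
grip_width: 0.491
grip_force: 10.0
```

{"method": "send_rows", "body": {
  "motion": [
    {"claw": -1,"slide": [-1,40,0],"delta_rot": [0,0,0]},
    {"claw": -1,"slide": [-2,75,0],"delta_rot": [0,0,0]},
    {"claw": -1,"slide": [-3,100,0],"delta_rot": [0,0,0]},
    {"claw": -1,"slide": [-3,113,0],"delta_rot": [0,0,0]},
    {"claw": -1,"slide": [-3,113,0],"delta_rot": [0,0,0]}
  ]
}}

```text
time: 32.9
position: [0.5301, 0.0527, 0.2191]
tool_rot: [0.005, -3.14, -0.001]
ft_force: [0.0, -0.4, -0.3]
grip_width: 0.493
grip_force: 10.0
```

{"method": "send_rows", "body": {
  "motion": [
    {"claw": -1,"slide": [0,0,0],"delta_rot": [0,0,0]},
    {"claw": -1,"slide": [0,0,30],"delta_rot": [0,0,0]},
    {"claw": -1,"slide": [0,0,60],"delta_rot": [0,0,0]},
    {"claw": -1,"slide": [0,0,80],"delta_rot": [0,0,0]},
    {"claw": -1,"slide": [0,0,90],"delta_rot": [0,0,0]}
  ]
}}

```text
time: 33.4
position: [0.5294, 0.0482, 0.1275]
tool_rot: [-0.005, -3.138, 0.002]
ft_force: [0.1, 1.1, -1.1]
grip_width: 0.49
grip_force: 10.0
```

{"method": "send_rows", "body": {
  "motion": [
    {"claw": -1,"slide": [0,0,0],"delta_rot": [0,0,0]},
    {"claw": -1,"slide": [0,0,0],"delta_rot": [0,0,0]},
    {"claw": -1,"slide": [0,0,0],"delta_rot": [0,0,0]},
    {"claw": -1,"slide": [0,0,0],"delta_rot": [0,0,0]}
  ]
}}

```text
time: 33.8
position: [0.5315, 0.0507, 0.1308]
tool_rot: [0.0, 3.139, 0.001]
ft_force: [-0.2, 0.7, -1.3]
grip_width: 0.492
grip_force: 10.0
```

{"method": "send_rows", "body": {
  "motion": [
    {"claw": -1,"slide": [0,0,12],"delta_rot": [0,0,0]},
    {"claw": -1,"slide": [0,0,24],"delta_rot": [0,0,0]},
    {"claw": -1,"slide": [0,0,32],"delta_rot": [0,0,0]},
    {"claw": -1,"slide": [0,0,38],"delta_rot": [0,0,0]},
    {"claw": -1,"slide": [0,0,38],"delta_rot": [0,0,0]}
  ]
}}

```text
time: 34.3
position: [0.53, 0.0507, 0.0903]
tool_rot: [0.0, -3.14, 0.001]
ft_force: [0.5, 1.3, 0.2]
grip_width: 0.488
grip_force: 10.0
```

{"method": "send_rows", "body": {
  "motion": [
    {"claw": -1,"slide": [0,0,2],"delta_rot": [0,0,0]},
    {"claw": -1,"slide": [0,0,4],"delta_rot": [0,0,0]},
    {"claw": -1,"slide": [0,0,5],"delta_rot": [0,0,0]},
    {"claw": -1,"slide": [0,0,5],"delta_rot": [0,0,0]},
    {"claw": -1,"slide": [0,0,5],"delta_rot": [0,0,0]}
  ]
}}

```text
time: 34.8
position: [0.5318, 0.051, 0.0876]
tool_rot: [-0.0, 3.139, 0.001]
ft_force: [1.2, 1.1, 6.3]
grip_width: 0.49
grip_force: 10.0
```

{"method": "send_rows", "body": {
  "motion": [
    {"claw": 0.1,"slide": [0,0,0],"delta_rot": [0,0,0]},
    {"claw": 0.25,"slide": [0,0,0],"delta_rot": [0,0,0]},
    {"claw": 0.4,"slide": [0,0,0],"delta_rot": [0,0,0]},
    {"claw": 0.4,"slide": [0,0,0],"delta_rot": [0,0,0]},
    {"claw": 0.4,"slide": [0,0,0],"delta_rot": [0,0,0]}
  ]
}}

```text
time: 35.3
position: [0.5303, 0.0506, 0.0862]
tool_rot: [-0.0, -3.141, 0.0]
ft_force: [-0.1, -0.2, -0.1]
grip_width: 0.692
grip_force: 0.0
```

{"method": "send_rows", "body": {
  "motion": [
    {"claw": 0.4,"slide": [0,0,-20],"delta_rot": [0,0,0]},
    {"claw": 0.4,"slide": [0,0,-60],"delta_rot": [0,0,0]},
    {"claw": 0.4,"slide": [0,0,-100],"delta_rot": [0,0,0]},
    {"claw": 0.4,"slide": [0,0,-140],"delta_rot": [0,0,0]},
    {"claw": 0.4,"slide": [0,0,-150],"delta_rot": [0,0,0]}
  ]
}}

```text
time: 35.8
position: [0.533, 0.0509, 0.2416]
tool_rot: [0.0, 3.134, 0.003]
ft_force: [0.4, 0.8, 1.2]
grip_width: 0.702
grip_force: 0.0
```

{"method": "send_rows", "body": {
  "motion": [
    {"claw": 0.4,"slide": [-10,45,0],"delta_rot": [0,0,0]},
    {"claw": 0.4,"slide": [-10,90,0],"delta_rot": [0,0,0]},
    {"claw": 0.4,"slide": [-10,135,0],"delta_rot": [0,0,0]},
    {"claw": 0.4,"slide": [-10,180,0],"delta_rot": [0,0,0]},
    {"claw": 0.4,"slide": [-10,220,0],"delta_rot": [0,0,0]}
  ]
}}

```text
time: 36.3
position: [0.5398, 0.2731, 0.2355]
tool_rot: [0.002, -3.14, 0.0]
ft_force: [0.5, 0.7, 1.2]
grip_width: 0.699
grip_force: 0.0
```

{"method": "send_rows", "body": {
  "motion": [
    {"claw": 0.4,"slide": [0,0,0],"delta_rot": [0,0,0]},
    {"claw": 0.4,"slide": [0,0,0],"delta_rot": [0,0,0]},
    {"claw": 0.4,"slide": [0,0,0],"delta_rot": [0,0,0]},
    {"claw": 0.4,"slide": [0,0,0],"delta_rot": [0,0,0]}
  ]
}}

```text
time: 36.7
position: [0.5412, 0.2688, 0.2364]
tool_rot: [-0.005, -3.142, 0.001]
ft_force: [0.2, -0.3, 0.0]
grip_width: 0.701
grip_force: 0.0
```

```bash
python3 - <<'E'
from h import *
im=snap('top','t3'); a=cv2.resize(im['color'][110:230,250:410],(640,480),interpolation=cv2.INTER_CUBIC)
w=snap('wrist','w8'); cv2.imwrite('pics/both.png',cv2.resize(np.hstack([a,cv2.resize(w['color'],(768,480))]),(800,273),interpolation=cv2.INTER_AREA)); print(ctrl.get_state()['position'])
E
```

```text
[0.5410838  0.26930151 0.23668049]
```

View pics/both.png

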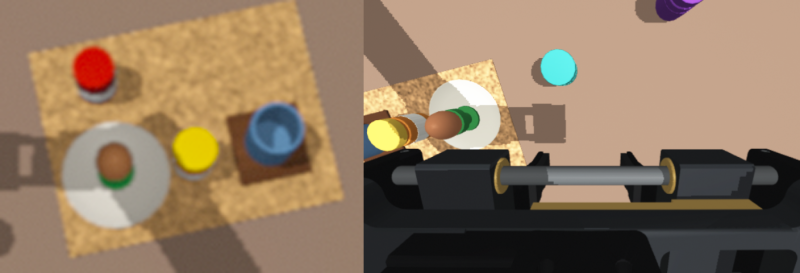

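The egg sits upright in the cup on the plate, and everything else stands in place. One numeric check, then hand in.

```bash
python3 - <<'E'
from h import *
im=load('t3'); print([b for b in blob(im,'egg') if 250<b[0][0]<340],pix(im,[(.5315,.0515,.073),(.5315,.0515,.09)]).round(1))
print(ctrl.close_job())
E
```

```text
[([289.4, 136.1], [281, 130, 21, 19, 68]), ([299.8, 180.3], [293, 173, 15, 15, 172])] [[299.7 182. ]
 [299.4 180.7]]
the job is handed in; nothing more can be done
None
```

The breakfast place is laid and the job is handed in: egg in its cup on the plate, blue cup on the coaster, and honey and jam jars in their spots, all upright in the last pictures, with the pepper mill untouched. The hand-in returned no verdict, so I don't know how it was judged.

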